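# Crack open the plaster mould with its lever

### The job

Let some air into the two-part plaster mould: with a fingertip push the peg of the turn-button catch until the button lies along the mould's edge, clear of the upper half. Then press the raised pad at the long end of the resting steel lever right down onto its rubber stop, so that the other end raises the heavy upper half, and finish while holding it down there. Grasp nothing, leave the lever in its saddle, do not raise the upper half by hand, and leave the other things where they stand.

Things in the scene. Friction and masses are not known exactly. Their poses are not given: they have to be found in the camera images.
- mould: Fixed plaster mould on a 12 mm board, turned up to 30 degrees. Origin on the table top, z up. In its frame: both halves span 260 mm in x, y 70 to 300 mm, seam at z = 77 mm, plaster top at 111 mm, battens on it to 125 mm, a wire handle to 159 mm; hinge along the +y edge. The lever runs along y at x = 0, long end to -y. The catch stands on the lever's -x side.
- upper (a joint): Hinge of the upper half (4.2 kg of plaster, scaled by 0.85 to 1.2). 0 = shut, grows as the lip side rises, in rad; 0.6 at most. With the lever on its stop it stands at about 0.139. It falls shut when not held up.
- lip (a point): Middle of the outer edge, upper side, of the flat steel lip (48 mm wide, 6 mm thick) that sticks out of the upper half over the lever's short end. Moves with the upper half, about 37 mm above where it lay when the lever is down.
- catch (a joint): Turn-button catch, flat bar 98 x 18 x 8 mm on a vertical pivot, in rad. 0 = square across the mould's edge, its inner end blocking the upper half; turns either way to 1.57 (along the edge), positive counterclockwise from above; clear beyond 1.15. Stays where left (about 1.2 N at the peg). Starts within 0.3 of 0. Turning negative swings the peg away from the lever.
- pivot (a point): Catch pivot, at the underside of the catch bar, 120 mm above the table; x = -85, y = 44 mm in the mould's frame. Fixed.
- peg (a point): Centre of the top of the upright wooden peg (16 mm across, 30 mm tall, its top at z = 158 mm) on the catch's outer end, 50 mm from the catch's pivot. At 0 it lies on the -y side of the pivot. Push it sideways.
- lever: Loose steel lever, 0.65 kg, bar 24 mm wide, 10 mm thick; its 12 mm cross pin rests in open notches of the saddle. Origin mid-pin, axes as the mould's at the start. Short arm 85 mm to +y, tip under the lip; long arm 230 mm to -y, sloping up 0.28 rad at rest. Pressed, it turns about the pin by about 0.45 rad until it lies on the rubber stop.
- pad (a point): Centre of the upper face of the pad (50 x 54 mm, 10 mm thick) at the end of the long arm, 203 mm from the pin; about 146 mm above the table at rest, 56 mm on the stop. It takes about 6 to 11 N to move and hold it; the stop is hard beyond that. It goes down in an arc about the pin; under a straight vertical press the contact creeps along the pad by some mm.
- saddle (a point): Axis of the notches in the fixed steel saddle, where the middle of the lever's pin rests, 85 mm above the table.
- tub: White plastic tub, 86 mm across, 85 mm tall, open, standing beside the lever on its +x side, to be left alone. Origin at the centre of its underside.
- jar: Squat jar with a blue cap, 60 mm across, 75 mm tall, standing beside the lever on its -x side, to be left alone. Origin at the centre of its underside.
- rosette: Small round plaster rosette, 84 mm across, 28 mm tall, to be left alone. Origin under its centre.
- bowl: Black rubber mixing bowl, 110 mm across, 55 mm tall, to be left alone. Origin under its centre.
- sander: Cork sanding block, 110 x 60 x 32 mm, to be left alone. Origin under its centre.
- spatula: Spatula lying flat, to be left alone.
- brush: Brush lying flat, to be left alone.

How it is judged:
On the way, in this order (a step that is already met when the one before it is completed fails the run):
1. the catch is turned clear of the upper half (more than 1.15 rad either way) while the mould is still shut ((value of joint catch above 1.15 rad or value of joint catch below -1.15 rad) and value of joint upper below 0.02 rad), for 0.2 s.
2. the fingers press the lever and the upper half is raised by more than 0.12 rad (value of joint upper above 0.12 rad and contact force between the fingers and lever above 1 N), for 0.3 s.
At the end, for the whole second after the job is handed in: The catch lies clear (beyond 1.15 rad), the fingers still press the lever (over 1 N) with its pad down by the stop (below 65 mm, 56 mm on the stop), the lever carries the upper half at rest, raised by more than 0.125 rad, and the lever's pin is still in its saddle (within 12 mm) ((value of joint catch above 1.15 rad or value of joint catch below -1.15 rad) and value of joint upper above 0.125 rad and velocity of joint upper between -0.05 and 0.05 rad/s and contact force between the fingers and lever above 1 N and contact force between lever and upper above 1 N and distance between lever and saddle below 0.012 m and height (world z) of pad below 0.065 m); the arm keeps its last pose, push and grip.
It fails at once if the lever is lifted or knocked out of its saddle (distance between lever and saddle above 0.02 m).
It fails at once if the upper half is raised by the robot's hand or fingers instead of the lever (value of joint upper above 0.03 rad and contact force between any of the arm, the fingers and upper above 2 N).
It fails at once if a bystander is moved by more than 40 mm (distance of any of tub, jar, rosette, bowl, sander, spatula, brush from where it was at the start of the episode above 0.04 m).
It also fails if it takes over 51 s, if anything falls off the work surface, if the arm or the gripper's body presses on something with over 40 N, if the wrist force passes 120 N, or if a joint passes its speed limit or range.

### The arm

A 7-joint arm with a two-finger parallel gripper is mounted at the origin on the work surface. World frame = base frame: x ahead of the robot, y to its left, z up, the work surface at z = 0. Lengths are in m, angles in rad, forces in N, time in s.
With the tool pointing down it reaches from about 0.425 to 0.925 m from the base axis. Payload 6.8 kg.
Tool frame: the origin (TCP) lies midway between the tips of the shut fingers; the grasp point (between the pads) lies 19 mm behind it; x points along the fingers, z is the direction in which the jaws open and shut, and the axes are right-handed (so a half turn about x gives the same grasp; the last joint's range is limited). The gripper opens to 85 mm and grips with 20 to 120 N. Pads are 22 mm wide; open, the fingers measure 114 mm over their backs; the gripper's body (76 mm by 85 mm) begins 54 mm behind the grasp point. The pads swing forward as they close: fully open they stand 13 mm farther back than shut.
Start: joints at [-1.278, 0.477, 0.022, 1.555, -0.011, 1.109, -0.083], TCP at [0.263, 0.622, 0.198] pointing down, gripper open.
Joint ranges: [-2.96, 2.96], [-0.34, 2.1], [-1.41, 1.46], [0.24, 2.44], [-1.37, 4.51], [0.17, 1.92], [-2.96, 2.96]. Speed limits (rad/s): [2.39, 2.39, 3.14, 3.14, 3.14, 3.14, 3.14].

### API

Orientations are given as a unit quaternion [w, x, y, z].
In Python, from station import bot gives the robot as it stands. The module is installed in compiled form; this text tells all that it offers.
- The arm moves only by the shell command python3 -m jog 'ROWS' [FORCE]. ROWS is text: rows parted by semicolons, each of 7 numbers parted by spaces: the shift along the tool's x, y, z in mm, then the turn, a rotation vector about the tool's x, y, z in units of 6 degrees (1.0 is 6 degrees), then the finger opening in mm, from 0 to 85.4. A call has 1 to 5 rows; each row shifts and turns the commanded pose from where the row before left it, along the tool's axes as they then stand; what a row does not reach is not made up. A row lasts 1/10 s, in which the tool goes at most 50 mm and 8.59 degrees, less where a joint would pass 70% of its speed; a pose out of reach is approached as far as the arm can. A call with a gripper value outside its range is refused whole. The fingers move at their own pace and stop on an object; FORCE is the grip in N (left out, the last holds). Time passes only in rows, so rows that do not move let the fingers close. It gives the time, the measured TCP pose, the force and the opening at its end, in the units of the state.
- bot.get_obs(): the state, without advancing time (a new reading comes with each control period).
- bot.read_camera(name): name is "scene" or "top"; returns (picture, depth): 480x640x3 uint8, red, green, blue; 480x640 float32, m along the optical axis (not along the pixel's ray), 0 where there is no reading.
- bot.calibration(name): a dict with "fx", "fy", "cx", "cy" (pixels), "D" ([k1, k2, p1, p2, k3] as OpenCV has them; the pictures are not rectified), "T" (4x4, takes a point from camera to world coordinates). Camera axes: x right, y up, looking along -z (the intrinsics and any distortion apply to the point x, -y, -z); pixel columns grow to the right and rows downward; lengths in m; the calibration is good to about 2 mm. A picture is of the moment at which its call begins. calibration takes no time and is no camera call.
- bot.hand_in(): hands the job in, once; it reports no verdict.
The state is a dict: "t": time; "q": joint angles; "joint_vel": joint speeds; "joint_torque": joint torques, N m; "eef_pos": TCP position; "tool_rot": TCP orientation; "contact_force": force on the tool from outside, world axes, zero at the start; "torque": the same for the moment, N m; "gripper_width": opening from 0.0 (shut) to 1.0 (fully open).
Only numpy, scipy, OpenCV 4.12 (cv2) and the standard library are available. Lean on these libraries where they do the work, as an engineer would, in place of code of your own. Each camera call takes 0.05 s, during which the arm holds its last target.

## Working session

There is one attempt and no reset: what is moved stays moved. The work goes in short steps, Python scripts to look and compute and a shell command to move; the robot and the scene stay as the last step left them, time stands still between calls to the robot, and variables do not carry over. Pictures are saved under pics/ and viewed, and the job is handed in when it is done.

```bash
mkdir -p pics; cat > h.py <<'E'
import numpy as np, cv2
from station import bot
def snap(n,tag):
    p,d=bot.read_camera(n); cv2.imwrite(f'pics/{tag}.png',p[:,:,::-1]); np.save(f'pics/{tag}.npy',d); return p,d
def P(n,d,u,v,z=None):
    c=bot.calibration(n);T=np.array(c['T'])
    K=np.array([[c['fx'],0,c['cx']],[0,c['fy'],c['cy']],[0,0,1.]])
    x,y=cv2.undistortPoints(np.array([[[u,v]]],float),K,np.array(c['D'],float))[0,0]
    r=T[:3,:3]@np.array([x,-y,-1.]);o=T[:3,3]
    s=(z-o[2])/r[2] if z is not None else d[int(round(v)),int(round(u))]
    return o+s*r
E
python3 - <<'E'
from h import *
for n in('scene','top'):
    snap(n,n+'0'); c=bot.calibration(n); print(n,c)
print(bot.get_obs())
E
```

```text
scene {'fx': 467.0188805205666, 'fy': 467.0188805205666, 'cx': 316.2540891862745, 'cy': 238.15572754093182, 'D': array([-0.02622116,  0.        ,  0.        ,  0.        ,  0.        ]), 'T': array([[ 0.04735334, -0.81433861,  0.57845508,  1.28727354],
       [ 0.99886709,  0.0413356 , -0.02357748, -0.05540923],
       [-0.00471074,  0.57891622,  0.81537342,  1.1208299 ],
       [ 0.        ,  0.        ,  0.        ,  1.        ]])}
top {'fx': 437.81035317221813, 'fy': 437.81035317221813, 'cx': 318.08498562603864, 'cy': 239.07388634537398, 'D': array([-0.03864061,  0.        ,  0.        ,  0.        ,  0.        ]), 'T': array([[ 0.02963583,  0.98016745, -0.19594255,  0.31871596],
       [-0.99920915,  0.03424965,  0.02019977,  0.00607016],
       [ 0.02651012,  0.19518895,  0.98040731,  1.43410276],
       [ 0.        ,  0.        ,  0.        ,  1.        ]])}
{'t': 0.1, 'q': array([-1.27809083,  0.4777393 ,  0.02235267,  1.55634894, -0.01149348,
        1.10928124, -0.08309275]), 'joint_vel': array([ 0.00054539, -0.00133087,  0.00036852, -0.0007892 , -0.00069939,
        0.00126487, -0.00010601]), 'joint_torque': array([ 5.52559897e-03, -5.97763503e+01,  1.61463730e+00, -2.81951898e+01,
        1.29450296e-02,  5.04042691e-03, -2.58391665e-06]), 'eef_pos': array([0.26315179, 0.62095794, 0.19661005]), 'tool_rot': array([ 0.58906206, -0.39082675,  0.58997973,  0.39010801]), 'contact_force': array([-0.13297246,  0.39660172, -0.64609859]), 'torque': array([0.05010202, 0.00987184, 0.01318733]), 'gripper_width': 1.0031331238209356}
```

View pics/scene0.png

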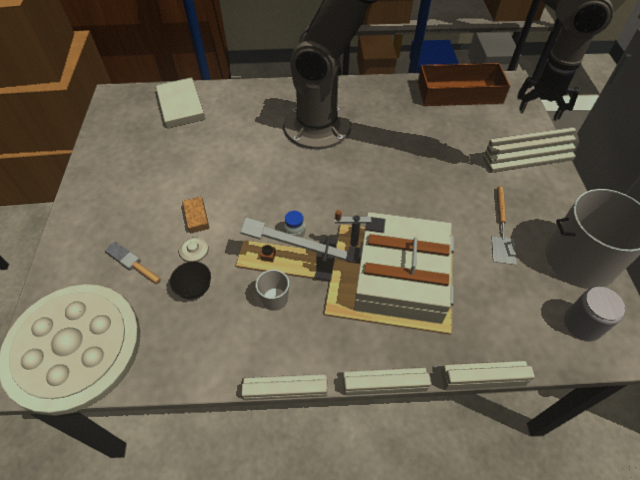

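View pics/top0.png

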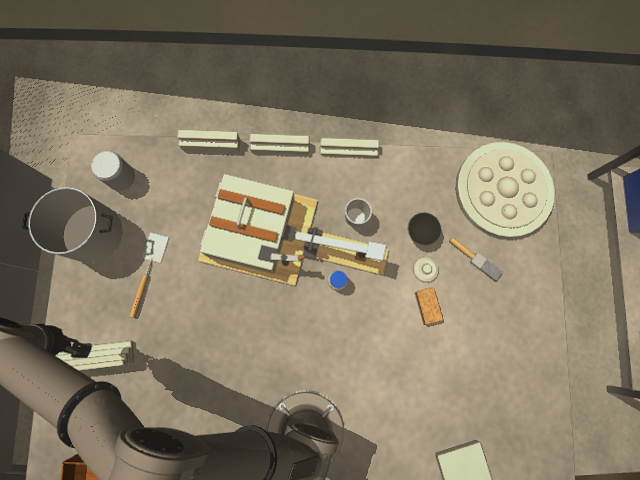

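The scene view shows the mould at about (405,265), with the catch peg near (338,214), the lever pad near (253,230), the jar at (294,220) and the tub at (272,290). The top view shows the pad near (376,250) and the peg near (300,258). I'll enlarge both.

```bash
python3 - <<'E'
import cv2
a=cv2.imread('pics/scene0.png')[180:320,225:425]; cv2.imwrite('pics/sc.png',cv2.resize(a,None,fx=4,fy=4,interpolation=cv2.INTER_CUBIC))
a=cv2.imread('pics/top0.png')[180:300,240:400]; cv2.imwrite('pics/tc.png',cv2.resize(a,None,fx=5,fy=5,interpolation=cv2.INTER_CUBIC))
E
```

```text
(no output)
```

View pics/sc.png

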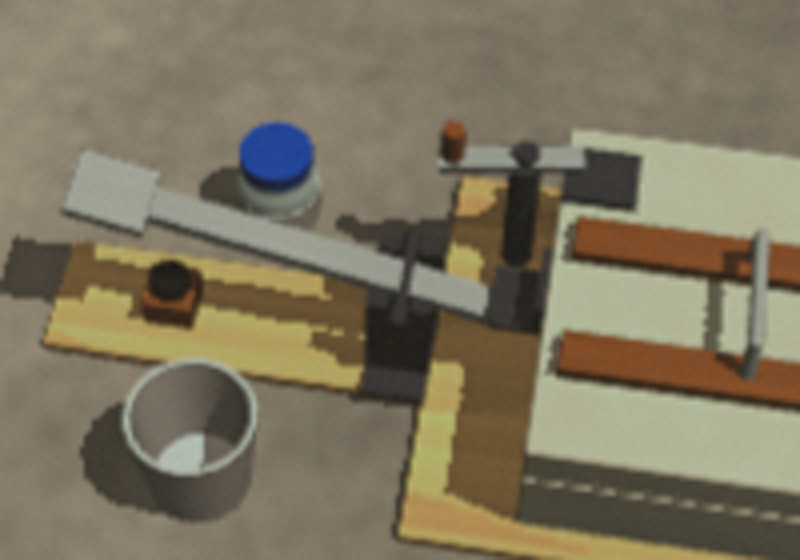

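View pics/tc.png

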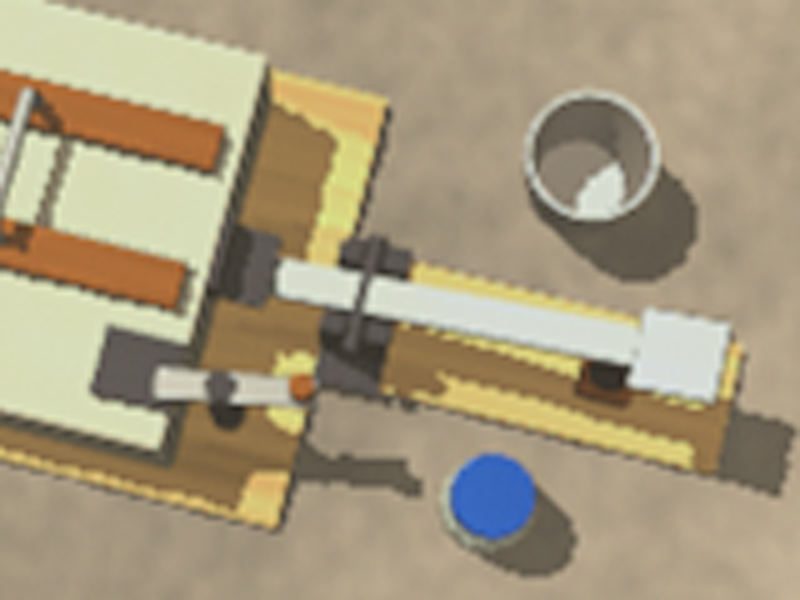

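In the crops, the peg top is at scene (338.6,211.3) and top (300.8,256.8). The pad centre is at scene (252.7,227.3) and top (376.3,251). The pivot head is at top (284.2,256.5).

```bash
python3 - <<'E'
from h import *
ds=np.load('pics/scene0.npy');dt=np.load('pics/top0.npy')
f=lambda s:[s[0]/4+225-.4,s[1]/4+180-.4]
g=lambda s:[s[0]/5+240-.4,s[1]/5+180-.4]
np.set_printoptions(precision=3,suppress=True)
for nm,a,b,z in [('peg',(454,126),(303,384),.158),('pivothead',(526,148),(221,384),.135),('pad',(114,190),(683,355),.146),('pin',(408,272),(370,292),.091),('padL',None,(646,310),.15),
  ('padR',None,(718,400),.146),('jar',(276,152),(492,496),.075),('tub',(190,410),(592,155),.085),('mouldcorner',(570,130),(172,452),.111),('mouldcorner2',(530,455),(268,65),.111),('boardend',None,(745,345),.012),('lever end',(480,300),(280,278),.07),('lip',None,(277,265),.08),('boardc',(400,538),(388,100),.012),('boardc2',None,(278,525),.012)]:
    print(nm, P('scene',ds,*f(a)) if a else '',P('scene',ds,*f(a),z) if a else '',P('top',dt,*g(b)),P('top',dt,*g(b),z))
E
```

```text
peg [0.521 0.034 0.16 ] [0.52  0.034 0.158] [0.52  0.031 0.159] [0.52  0.031 0.158]
pivothead [0.521 0.083 0.133] [0.523 0.083 0.135] [0.522 0.081 0.132] [0.522 0.08  0.135]
pad [ 0.551 -0.19   0.145] [ 0.552 -0.19   0.146] [ 0.547 -0.196  0.144] [ 0.547 -0.196  0.146]
pin [0.586 0.001 0.087] [0.589 0.    0.091] [ 0.591 -0.008  0.087] [ 0.59  -0.007  0.091]
padL   [ 0.576 -0.175  0.134] [ 0.573 -0.173  0.15 ]
padR   [ 0.519 -0.215  0.155] [ 0.52  -0.217  0.146]
jar [ 0.472 -0.086  0.077] [ 0.471 -0.086  0.075] [ 0.466 -0.087  0.078] [ 0.466 -0.088  0.075]
tub [ 0.657 -0.149  0.038] [ 0.684 -0.145  0.085] [ 0.706 -0.155  0.01 ] [ 0.685 -0.146  0.085]
mouldcorner [ 0.401  0.138 -0.002] [0.49  0.118 0.111] [0.49  0.114 0.053] [0.483 0.11  0.111]
mouldcorner2 [0.739 0.066 0.107] [0.741 0.066 0.111] [0.731 0.062 0.107] [0.729 0.061 0.111]
boardend   [ 0.58  -0.26   0.003] [ 0.579 -0.258  0.012]
lever end [0.602 0.048 0.073] [0.6   0.049 0.07 ] [0.6   0.05  0.076] [0.601 0.05  0.07 ]
lip   [0.607 0.052 0.083] [0.608 0.052 0.08 ]
boardc [ 0.745 -0.013  0.012] [ 0.745 -0.013  0.012] [ 0.739 -0.016  0.01 ] [ 0.739 -0.016  0.012]
boardc2   [0.45  0.046 0.014] [0.45  0.047 0.012]
```

```bash
cat >> h.py <<'E'
from scipy.spatial.transform import Rotation as Ro
np.set_printoptions(precision=4,suppress=True)
def R():
    o=bot.get_obs(); w,x,y,z=o['tool_rot']; return o,Ro.from_quat([x,y,z,w])
def rel(target,yaw_turn_world=0):
    o,r=R(); print('tool mm',r.inv().apply(np.array(target)-o['eef_pos'])*1000)
E
python3 - <<'E'
from h import *
o,r=R(); print(r.as_matrix())
rel([.552,.030,.26])
E
```

```text
[[-0.0005 -0.9208  0.3901]
 [-0.0016  0.3901  0.9208]
 [-1.     -0.0001 -0.0016]]
tool mm [ -62.616  -496.5234 -431.5398]
```

```bash
python3 -m jog '-31 0 0 0 0 0 0; -31 0 0 0 0 0 0; 0 -33 -29 0 0 0 0; 0 -33 -29 0 0 0 0; 0 -33 -29 0 0 0 0' 40; python3 -m jog '0 -33 -29 0 0 0 0; 0 -33 -29 0 0 0 0; 0 -33 -29 0 0 0 0; 0 -33 -29 0 0 0 0; 0 -33 -29 0 0 0 0'; python3 - <<'E'
from h import *
o,r=R(); print(o['eef_pos'],o['q'],o['gripper_width'],o['contact_force'])
rel([.552,.030,.26])
E
```

```text
t: 0.6
eef_pos: [0.3209, 0.5012, 0.2592]
tool_rot: [0.589, -0.391, 0.59, 0.391]
contact_force: [0.6, 0.3, -0.3]
gripper_width: 0.143
t: 1.1
eef_pos: [0.4162, 0.3029, 0.2593]
tool_rot: [0.589, -0.39, 0.59, 0.39]
contact_force: [0.4, 0.4, 0.6]
gripper_width: -0.001
[0.4162 0.3029 0.2593] [-0.8959  0.1516  0.1643  1.8663 -0.0274  1.1263  0.4483] -0.0006164485586014649 [0.4185 0.4481 0.6362]
tool mm [  -0.7362 -231.5298 -198.3303]
```

```bash
python3 -m jog '0 -33 -28 0 0 0 0; 0 -33 -28 0 0 0 0; 0 -33 -28 0 0 0 0; 0 -33 -28 0 0 0 0; 0 -33 -28 0 0 0 0'; python3 -m jog '0 -33 -28 0 0 0 0; 0 -30 -28 0 0 0 0; 0 0 0 -1.2 0 0 0; 0 0 0 -1.2 0 0 0; 0 0 0 -1.05 0 0 0';python3 -m jog '0 0 0 0 0 0 0;0 0 0 0 0 0 0'; python3 - <<'E'
from h import *
o,r=R(); print(o['eef_pos'],o['q'],r.as_matrix())
rel([.552,.030,.14])
snap('scene','s1');snap('top','t1')
a=cv2.imread('pics/s1.png')[150:300,225:425]; cv2.imwrite('pics/s1c.png',cv2.resize(a,None,fx=4,fy=4,interpolation=cv2.INTER_CUBIC))
E
```

```text
t: 1.6
eef_pos: [0.5134, 0.1099, 0.2593]
tool_rot: [0.589, -0.39, 0.59, 0.391]
contact_force: [1.3, 0.9, 0.5]
gripper_width: 0.001
t: 2.1
eef_pos: [0.5491, 0.035, 0.259]
tool_rot: [0.508, -0.491, 0.509, 0.491]
contact_force: [0.1, 0.3, -0.1]
gripper_width: 0.0
t: 2.3
eef_pos: [0.5492, 0.0354, 0.2593]
tool_rot: [0.51, -0.489, 0.511, 0.489]
contact_force: [1.2, 0.5, -0.0]
gripper_width: -0.001
[0.5492 0.0354 0.2593] [-0.4588  0.2175  0.3342  1.799  -0.0781  1.1383  1.4293] [[-0.0005 -0.9991  0.0424]
 [-0.      0.0424  0.9991]
 [-1.      0.0005 -0.0001]]
tool mm [119.2731  -3.1277  -5.3115]
```

View pics/s1c.png

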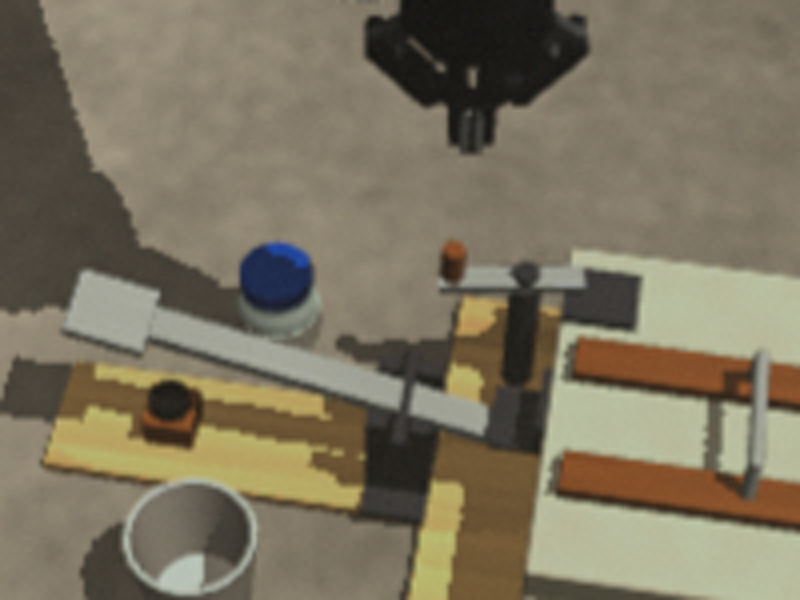

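The closed fingers stand above and beside the peg, with the tip at crop (470,150). Next I lower the tip on the peg's lever side.

```bash
python3 -m jog '0 -4 -4 0 0 0 0; 40 0 0 0 0 0 0; 40 0 0 0 0 0 0; 20 0 0 0 0 0 0; 18 0 0 0 0 0 0'; python3 -m jog '0 0 0 0 0 0 0; 0 0 0 0 0 0 0'; python3 - <<'E'
from h import *
snap('scene','s2')
a=cv2.imread('pics/s2.png')[150:300,225:425]; cv2.imwrite('pics/s2c.png',cv2.resize(a,None,fx=4,fy=4,interpolation=cv2.INTER_CUBIC))
o,r=R()
print(o['eef_pos'])
# rotation about pivot by -6deg per row, in tool frame
pv=np.array([.522,.081]);p=o['eef_pos'][:2]; 
for x in (p, p+[-.012,0]):
    d=x-pv; c,s=np.cos(-np.pi/30),np.sin(-np.pi/30)
    m=np.array([c*d[0]-s*d[1],s*d[0]+c*d[1]])-d
    print(r.inv().apply([*m,0])*1000)
E
```

```text
t: 2.9
eef_pos: [0.5527, 0.0309, 0.1399]
tool_rot: [0.509, -0.49, 0.511, 0.49]
contact_force: [0.2, -0.4, -0.0]
gripper_width: -0.0
t: 3.1
eef_pos: [0.5536, 0.0311, 0.1418]
tool_rot: [0.51, -0.49, 0.51, 0.49]
contact_force: [0.0, -0.1, 0.3]
gripper_width: 0.001
[0.5541 0.0312 0.1424]
[-0.0079  5.2527 -3.292 ]
[-0.0077  5.2372 -2.036 ]
```

View pics/s2c.png

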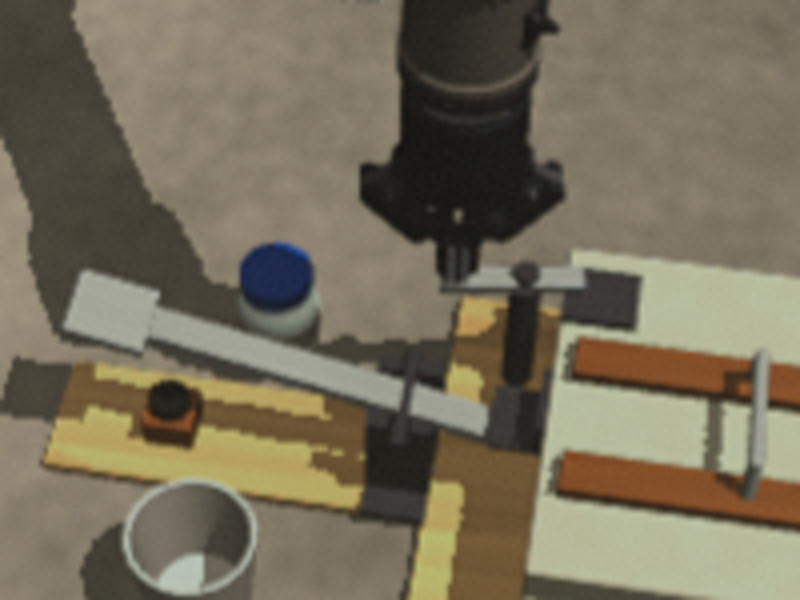

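The fingers stand on the +x side of the peg and hide it. Next I push along the arc, turning the tool with it.

```bash
python3 -m jog '0 7 0 0 0 0 0; 0 7 0 0 0 0 0; 0 5.2 -2 1 0 0 0; 0 5.2 -2 1 0 0 0; 0 5.2 -2 1 0 0 0'; python3 -m jog '0 5.2 -2 1 0 0 0; 0 5.2 -2 1 0 0 0; 0 5.2 -2 1 0 0 0;0 0 0 0 0 0 0'; python3 - <<'E'
from h import *
snap('scene','s3');
a=cv2.imread('pics/s3.png')[150:300,225:425]; cv2.imwrite('pics/s3c.png',cv2.resize(a,None,fx=4,fy=4,interpolation=cv2.INTER_CUBIC))
E
```

```text
t: 3.65
eef_pos: [0.5224, 0.0282, 0.1421]
tool_rot: [0.581, -0.403, 0.581, 0.403]
contact_force: [0.8, 0.3, -0.1]
gripper_width: 0.003
t: 4.05
eef_pos: [0.5054, 0.03, 0.1419]
tool_rot: [0.636, -0.308, 0.636, 0.309]
contact_force: [-0.6, -1.0, -0.3]
gripper_width: -0.003
```

View pics/s3c.png

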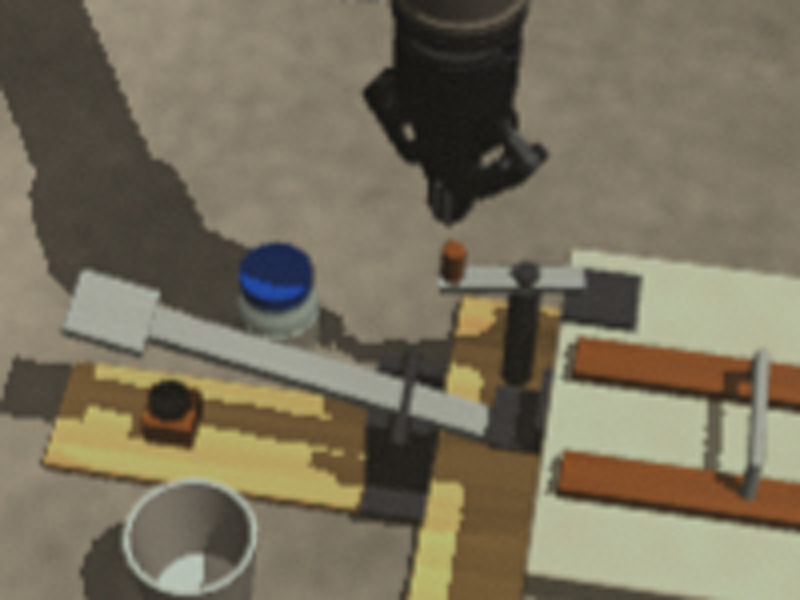

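The catch did not move, yet the fingers are now on the far (-x) side of the peg. I'll check where the fingertip really is in the images.

```bash
python3 - <<'E'
from h import *
d3=np.load('pics/s3.npy');d2=np.load('pics/s2.npy')
snap('top','t3');dt=np.load('pics/t3.npy')
f=lambda x,y:(x/4+225-.4,y/4+150-.4)
for x,y in [(450,222),(450,217),(450,210),(440,205),(454,244),(454,250),(454,262),(454,275)]: print('s3',(x,y),P('scene',d3,*f(x,y)))
for x,y in [(455,285),(455,278),(455,270),(455,255),(445,285),(470,260)]: print('s2',(x,y),P('scene',d2,*f(x,y)))
print(bot.get_obs()['eef_pos'])
a=cv2.imread('pics/t3.png')[180:300,240:400]; cv2.imwrite('pics/t3c.png',cv2.resize(a,None,fx=5,fy=5,interpolation=cv2.INTER_CUBIC))
a=cv2.imread('pics/s3.png')[190:240,310:385]; cv2.imwrite('pics/s3d.png',cv2.resize(a,None,fx=10,fy=10,interpolation=cv2.INTER_CUBIC))
a=cv2.imread('pics/s2.png')[190:240,310:385]; cv2.imwrite('pics/s2d.png',cv2.resize(a,None,fx=10,fy=10,interpolation=cv2.INTER_CUBIC))
E
```

```text
s3 (450, 222) [0.5237 0.0302 0.1879]
s3 (450, 217) [0.5212 0.0303 0.1899]
s3 (450, 210) [0.5203 0.0302 0.1958]
s3 (440, 205) [0.518  0.0239 0.1985]
s3 (454, 244) [0.5157 0.0345 0.1551]
s3 (454, 250) [0.521  0.0341 0.1553]
s3 (454, 262) [0.5295 0.0335 0.1534]
s3 (454, 275) [0.5315 0.0338 0.142 ]
s2 (455, 285) [0.5309 0.0349 0.1302]
s2 (455, 278) [0.5669 0.0303 0.1848]
s2 (455, 270) [0.5656 0.0302 0.1913]
s2 (455, 255) [0.5666 0.0296 0.2077]
s2 (445, 285) [0.5273 0.0286 0.126 ]
s2 (470, 260) [0.5635 0.0396 0.1981]
[0.5064 0.03   0.142 ]
```

View pics/t3c.png

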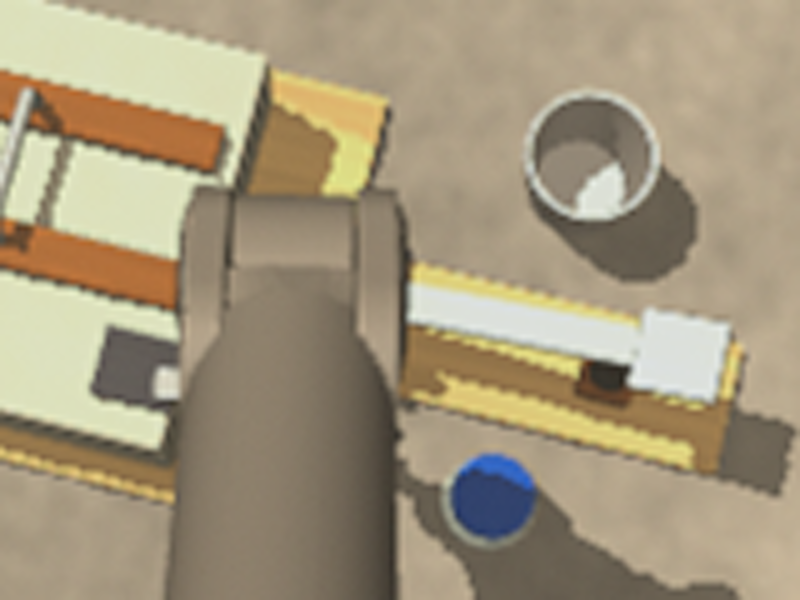

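View pics/s3d.png

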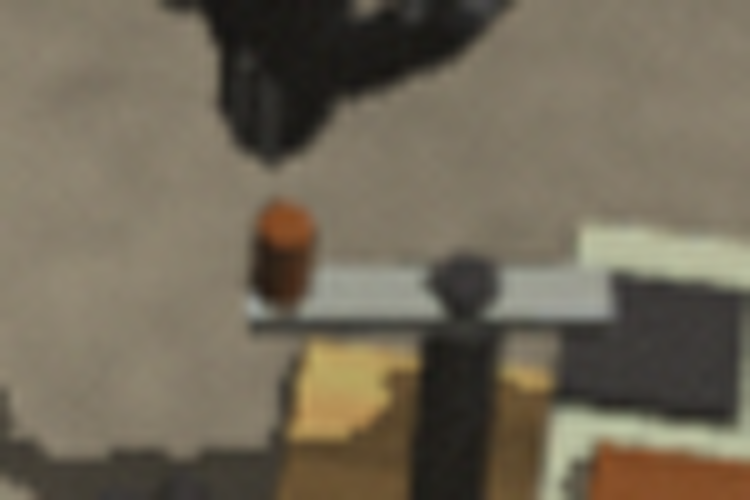

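View pics/s2d.png

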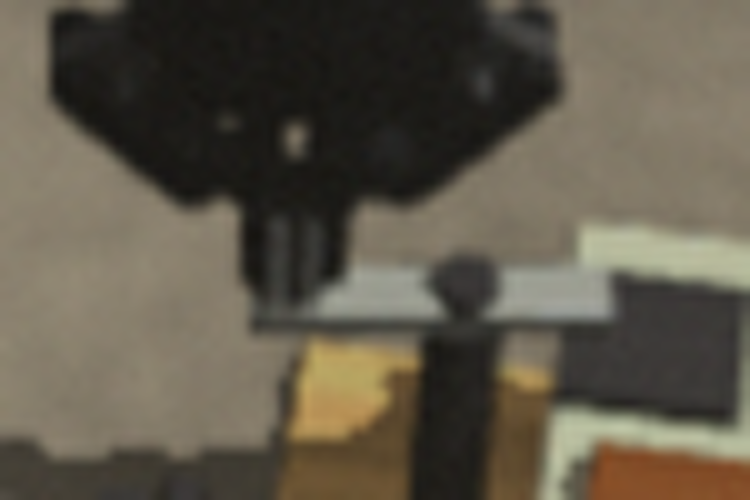

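```bash
python3 - <<'E'
from h import *
d=np.load('pics/s1.npy')
for x,y in [(470,152),(470,149),(470,146),(470,142),(480,145),(470,130)]: print('s1',P('scene',d,x/4+225-.4,y/4+150-.4))
d=np.load('pics/scene0.npy')
a=cv2.imread('pics/scene0.png')[70:130,500:590]; cv2.imwrite('pics/s0d.png',cv2.resize(a,None,fx=8,fy=8,interpolation=cv2.INTER_CUBIC))
# lowest points of the gripper near tip in s3, s2
for t,n in (('s1',.2593),('s2',.142),('s3',.142)):
    d=np.load(f'pics/{t}.npy')
    pts=np.array([P('scene',d,u,v) for v in range(150,235) for u in range(325,352) if d[v,u]>0])
    for zz in np.arange(.13,.32,.01):
        m=(abs(pts[:,2]-zz)<.005)&(pts[:,0]>.48)&(pts[:,0]<.6)&(abs(pts[:,1]-.032)<.02); 
        print(t,round(zz,3),m.sum(),pts[m].mean(0) if m.any() else '')
E
```

```text
s1 [0.5612 0.0357 0.2975]
s1 [0.5612 0.0356 0.3002]
s1 [0.5608 0.0356 0.3023]
s1 [0.5629 0.0352 0.3082]
s1 [0.5613 0.0413 0.3034]
s1 [0.5639 0.0346 0.3196]
s1 0.13 38 [0.5258 0.0393 0.1286]
s1 0.14 15 [0.527  0.0335 0.1409]
s1 0.15 13 [0.5246 0.0341 0.1515]
s1 0.16 19 [0.5238 0.0345 0.1568]
s1 0.17 0 
s1 0.18 0 
s1 0.19 0 
s1 0.2 0 
s1 0.21 0 
s1 0.22 0 
s1 0.23 0 
s1 0.24 0 
s1 0.25 0 
s1 0.26 0 
s1 0.27 0 
s1 0.28 0 
s1 0.29 2 [0.5594 0.0358 0.2941]
s1 0.3 25 [0.5604 0.0372 0.3008]
s1 0.31 37 [0.5598 0.0359 0.3101]Traceback (most recent call last):
  File "<stdin>", line 9, in <module>
  File "h.py", line 6, in P
    c=bot.calibration(n);T=np.array(c['T'])
ValueError: time passes only in moves, steps and waits
```

View pics/s0d.png

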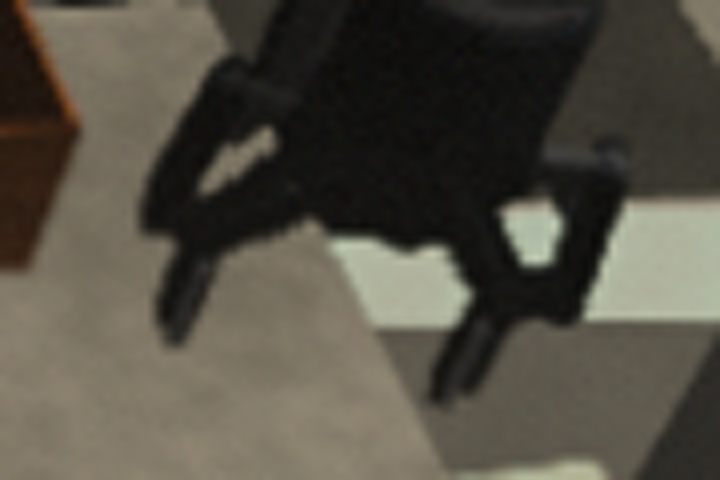

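The camera shows the fingertip about 40 mm higher than the reported TCP: 0.298 against 0.259, and 0.185 against 0.142. So the tip passed over the peg without touching it. I'll go back and trust the camera for height.

```bash
sed -i 's/^def P/CAL={}\ndef P/; s/c=bot.calibration(n);T/c=CAL.setdefault(n,None) or bot.calibration(n);CAL[n]=c;T/' h.py
python3 -m jog '0 0 0 -1.2 0 0 0; 0 0 0 -1.2 0 0 0; 0 0 0 -1.2 0 0 0; 0 0 0 -1.2 0 0 0; 0 0 0 -1.2 0 0 0' >/dev/null; python3 -m jog '0 -24 0 0 0 0 0; 0 -24 0 0 0 0 0; 0 0 0 0 0 0 0'; python3 -m jog '15 0 0 0 0 0 0; 15 0 0 0 0 0 0;12 0 0 0 0 0 0; 0 0 0 0 0 0 0; 0 0 0 0 0 0 0'
python3 - <<'E'
from h import *
snap('scene','s4')
a=cv2.imread('pics/s4.png')[170:250,290:410]; cv2.imwrite('pics/s4d.png',cv2.resize(a,None,fx=6,fy=6,interpolation=cv2.INTER_CUBIC))
d=np.load('pics/s4.npy')
for v in range(205,235,2): print(v,[P('scene',d,u,v) for u in (336,340,344)])
print(R()[0]['eef_pos'])
E
```

```text
t: 4.95
eef_pos: [0.5575, 0.0277, 0.142]
tool_rot: [0.51, -0.491, 0.509, 0.49]
contact_force: [-0.3, 0.2, 0.7]
gripper_width: -0.004
t: 5.45
eef_pos: [0.5542, 0.0278, 0.0996]
tool_rot: [0.51, -0.49, 0.51, 0.49]
contact_force: [-0.2, -0.8, 0.1]
gripper_width: 0.005
205 [array([0.5933, 0.0198, 0.2735]), array([0.5934, 0.0292, 0.273 ]), array([0.5917, 0.0389, 0.2704])]
207 [array([0.5945, 0.0199, 0.2675]), array([0.5933, 0.0295, 0.2655]), array([0.5928, 0.0391, 0.2642])]
209 [array([0.5665, 0.0232, 0.2253]), array([0.5688, 0.0328, 0.2275]), array([0.5757, 0.0417, 0.2354])]
211 [array([0.5663, 0.0234, 0.2171]), array([0.5682, 0.0332, 0.2189]), array([0.5743, 0.0423, 0.2259])]
213 [array([0.5731, 0.0229, 0.2178]), array([0.5653, 0.0338, 0.2073]), array([0.5765, 0.0423, 0.2208])]
215 [array([0.5726, 0.0232, 0.2091]), array([0.5692, 0.0336, 0.2042]), array([0.5741, 0.043 , 0.2098])]
217 [array([0.5741, 0.0233, 0.203 ]), array([0.5708, 0.0337, 0.1981]), array([0.5731, 0.0435, 0.2004])]
219 [array([0.5684, 0.0242, 0.1875]), array([0.5678, 0.0344, 0.1861]), array([0.5644, 0.045 , 0.1809])]
221 [array([0.568 , 0.0245, 0.1787]), array([0.5676, 0.0347, 0.1774]), array([0.532 , 0.0499, 0.13  ])]
223 [array([0.5656, 0.025 , 0.1671]), array([0.5668, 0.0351, 0.1679]), array([0.5285, 0.0508, 0.1166])]
225 [array([0.5675, 0.025 , 0.161 ]), array([0.5656, 0.0356, 0.1579]), array([0.4558, 0.0614, 0.0105])]
227 [array([0.5682, 0.0252, 0.1534]), array([0.563 , 0.0362, 0.1456]), array([0.4632, 0.0608, 0.0105])]
229 [array([0.5684, 0.0254, 0.1449]), array([0.4737, 0.0479, 0.0156]), array([0.4678, 0.0606, 0.0067])]
231 [array([0.4699, 0.0368, 0.0012]), array([0.4754, 0.0481, 0.0079]), array([0.4757, 0.0599, 0.0075])]
233 [array([0.4766, 0.0364, 0.0003]), array([0.484 , 0.0473, 0.0098]), array([0.4831, 0.0593, 0.0077])]
[0.5547 0.0278 0.1   ]
```

View pics/s4d.png

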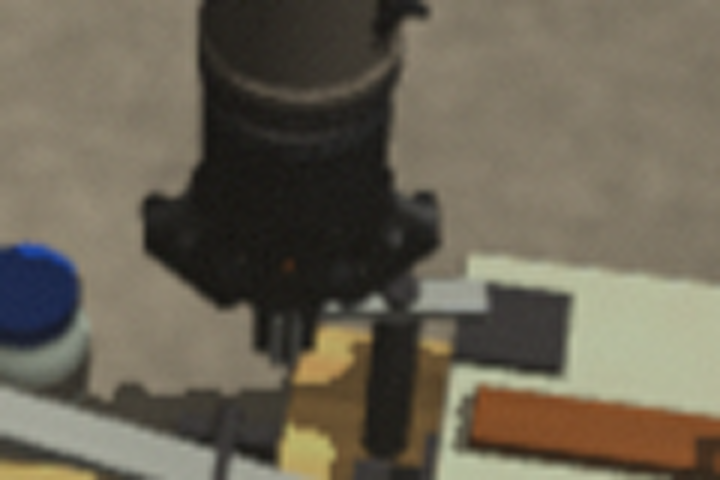

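The tip is now at about z 0.142, on the lever side of the peg. Pushing again.

```bash
python3 -m jog '0 7 0 0 0 0 0; 0 7 0 0 0 0 0; 0 5.5 -2 1 0 0 0; 0 5.5 -2 1 0 0 0; 0 5.5 -2 1 0 0 0'; python3 -m jog '0 5.5 -2 1 0 0 0; 0 5.5 -2 1 0 0 0; 0 5.5 -2 1 0 0 0'; python3 - <<'E'
from h import *
snap('scene','s5');
a=cv2.imread('pics/s5.png')[170:250,290:410]; cv2.imwrite('pics/s5d.png',cv2.resize(a,None,fx=6,fy=6,interpolation=cv2.INTER_CUBIC))
E
```

```text
t: 6.0
eef_pos: [0.5233, 0.025, 0.1001]
tool_rot: [0.582, -0.403, 0.58, 0.403]
contact_force: [1.1, 0.9, 0.3]
gripper_width: -0.003
t: 6.3
eef_pos: [0.5059, 0.0268, 0.1001]
tool_rot: [0.638, -0.307, 0.636, 0.307]
contact_force: [1.7, -0.2, -0.0]
gripper_width: 0.0
```

View pics/s5d.png

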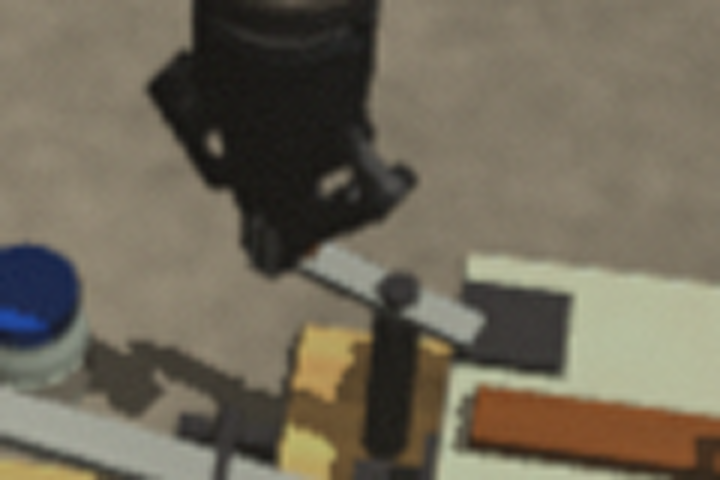

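The catch is turning with the fingers. I'll continue.

```bash
python3 -m jog '0 5.5 -2 1 0 0 0; 0 5.5 -2 1 0 0 0; 0 5.5 -2 1 0 0 0; 0 5.5 -2 1 0 0 0; 0 5.5 -2 1 0 0 0'; python3 -m jog '0 5.5 -2 1 0 0 0; 0 5.5 -2 1 0 0 0; 0 5.5 -2 1 0 0 0; 0 5.5 -2 1 0 0 0'; python3 - <<'E'
from h import *
snap('scene','s6');
a=cv2.imread('pics/s6.png')[170:250,290:410]; cv2.imwrite('pics/s6d.png',cv2.resize(a,None,fx=6,fy=6,interpolation=cv2.INTER_CUBIC))
E
```

```text
t: 6.85
eef_pos: [0.4807, 0.041, 0.0999]
tool_rot: [0.695, -0.132, 0.694, 0.132]
contact_force: [0.5, -1.7, 2.4]
gripper_width: 0.002
t: 7.25
eef_pos: [0.4676, 0.0606, 0.0997]
tool_rot: [0.707, 0.015, 0.707, -0.015]
contact_force: [0.2, -2.1, 1.5]
gripper_width: -0.003
```

View pics/s6d.png

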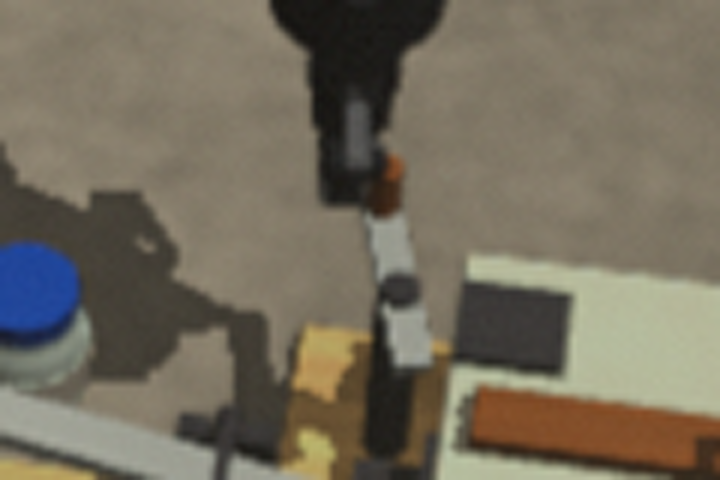

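```bash
python3 -m jog '0 5.5 -2 1 0 0 0; 0 5.5 -2 1 0 0 0; 0 0 0 0 0 0 0';python3 - <<'E'
from h import *
snap('scene','s7');
a=cv2.imread('pics/s7.png')[170:250,290:410]; cv2.imwrite('pics/s7d.png',cv2.resize(a,None,fx=6,fy=6,interpolation=cv2.INTER_CUBIC))
pv=P('scene',None,356,217.2,.135)
print(pv,P('scene',None,355.2,197.2,.158))
E
```

```text
t: 7.6
eef_pos: [0.4648, 0.0727, 0.0995]
tool_rot: [0.702, 0.087, 0.702, -0.087]
contact_force: [0.8, -0.4, 0.7]
gripper_width: -0.001
[0.5246 0.0825 0.135 ] [0.4743 0.0837 0.158 ]
```

View pics/s7d.png

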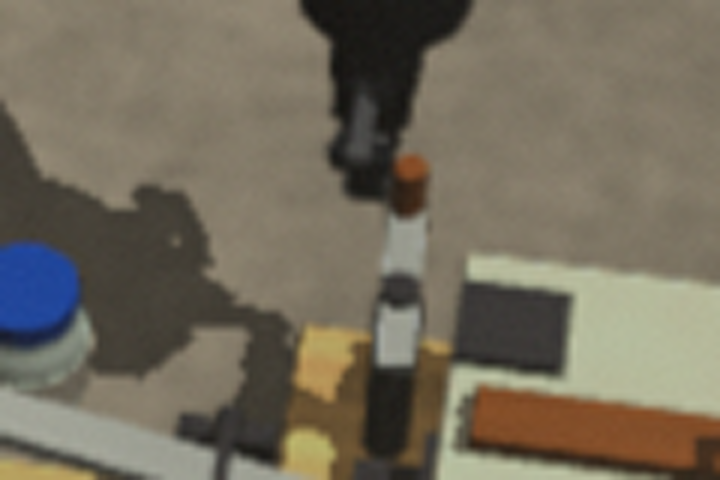

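Using the mould's yaw of about -0.2 rad, the bar now lies along the mould's edge at about -1.5 rad. In the crop the peg top is at (411,165), the pivot is at (400,290), and the bar is clear of the plaster. Next I back off, lift, and go to the pad.

```bash
python3 -m jog '0 -15 0 0 0 0 0; -45 0 0 0 0 0 0; -45 0 0 0 0 0 0; 0 0 0 0 0 0 0'; python3 - <<'E'
from h import *
print(R()[0]['q']);rel([.548,-.196,.185])
E
```

```text
t: 8.05
eef_pos: [0.4651, 0.0563, 0.1942]
tool_rot: [0.704, 0.089, 0.699, -0.086]
contact_force: [0.6, 0.3, -0.7]
gripper_width: 0.002
[-1.0239  0.1602  0.872   2.0828 -0.1541  0.952  -0.3179]
tool mm [   8.7725 -224.1905  142.2943]
```

```bash
python3 -m jog '0 -37 23 0 0 0 0; 0 -37 24 0 0 0 0; 0 -37 24 0 0 0 0; 0 -37 24 0 0 0 0; 0 -37 24 0 0 0 0'; python3 -m jog '0 -37 23 0 0 0 0; 0 0 0 0 0 0 0; 0 0 0 0 0 0 0'; python3 - <<'E'
from h import *
print(R()[0]['q']);rel([.548,-.196,.115])
snap('scene','s8');snap('top','t8')
a=cv2.imread('pics/s8.png')[130:330,225:425]; cv2.imwrite('pics/s8c.png',cv2.resize(a,None,fx=3,fy=3,interpolation=cv2.INTER_CUBIC))
E
```

```text
t: 8.55
eef_pos: [0.5307, -0.1539, 0.189]
tool_rot: [0.702, 0.087, 0.702, -0.087]
contact_force: [0.4, -0.8, 0.4]
gripper_width: 0.001
t: 8.85
eef_pos: [0.5432, -0.1951, 0.189]
tool_rot: [0.701, 0.088, 0.702, -0.089]
contact_force: [0.5, 0.5, 0.1]
gripper_width: 0.001
[-0.4113  0.4297  0.8604  1.8446 -0.3743  1.0393  0.3471]
tool mm [73.9455  0.3738  4.9833]
```

View pics/s8c.png

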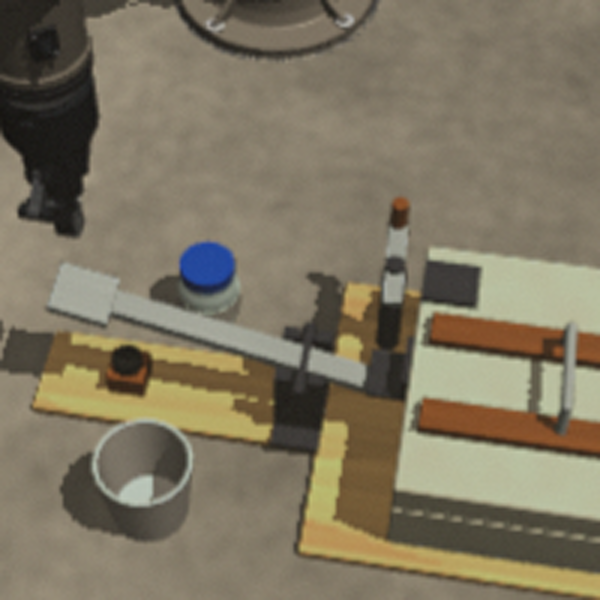

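View pics/t8.png

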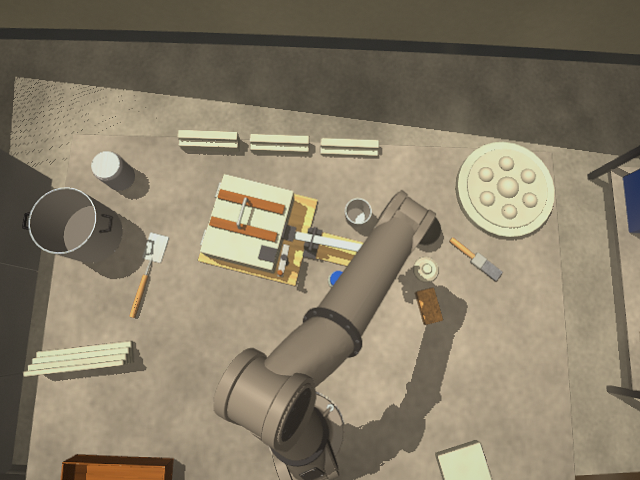

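The catch stays along the edge, with the peg at crop (400,205). The fingertip is at crop (68,233), above the pad. I'll check the tip position by depth.

```bash
python3 - <<'E'
from h import *
d=np.load('pics/s8.npy')
for x,y in [(58,228),(68,232),(76,230),(68,225),(68,215),(85,292)]: print(P('scene',d,x/3+225-.4,y/3+130-.4))
pts=np.array([P('scene',d,u,v) for v in range(190,212) for u in range(236,258)])
m=(pts[:,2]>.2)&(pts[:,2]<.26); print(pts[m].min(0),pts[m].max(0))
pts=np.array([P('scene',d,u,v) for v in range(215,250) for u in range(236,270)])
m=(pts[:,2]>.13)&(pts[:,2]<.17); print(m.sum(),pts[m].min(0),pts[m].max(0),pts[m].mean(0))
E
```

```text
[ 0.5569 -0.2013  0.2408]
[ 0.5561 -0.194   0.2342]
[ 0.5544 -0.1875  0.2343]
[ 0.5599 -0.1922  0.2478]
[ 0.5745 -0.1879  0.2775]
[ 0.5485 -0.191   0.142 ]
[ 0.5385 -0.2053  0.2214] [ 0.5618 -0.1806  0.2585]
402 [ 0.5208 -0.2211  0.13  ] [ 0.5799 -0.1494  0.1545] [ 0.5532 -0.1881  0.1415]
```

```bash
python3 -m jog '40 0 4 0 0 0 0; 30 0 0 0 0 0 0; 8 0 0 0 0 0 0; 8 0 0 0 0 0 0; 8 0 0 0 0 0 0'; python3 -m jog '8 0 0 0 0 0 0; 8 0 0 0 0 0 0'; python3 - <<'E'
from h import *
snap('scene','s9')
a=cv2.imread('pics/s9.png')[130:330,225:425]; cv2.imwrite('pics/s9c.png',cv2.resize(a,None,fx=3,fy=3,interpolation=cv2.INTER_CUBIC))
E
```

```text
t: 9.45
eef_pos: [0.5484, -0.1936, 0.0968]
tool_rot: [0.702, 0.087, 0.701, -0.087]
contact_force: [-3.1, -1.7, 7.3]
gripper_width: -0.001
t: 9.65
eef_pos: [0.5494, -0.1948, 0.0816]
tool_rot: [0.703, 0.087, 0.7, -0.088]
contact_force: [-1.7, -4.2, 8.0]
gripper_width: 0.001
```

View pics/s9c.png

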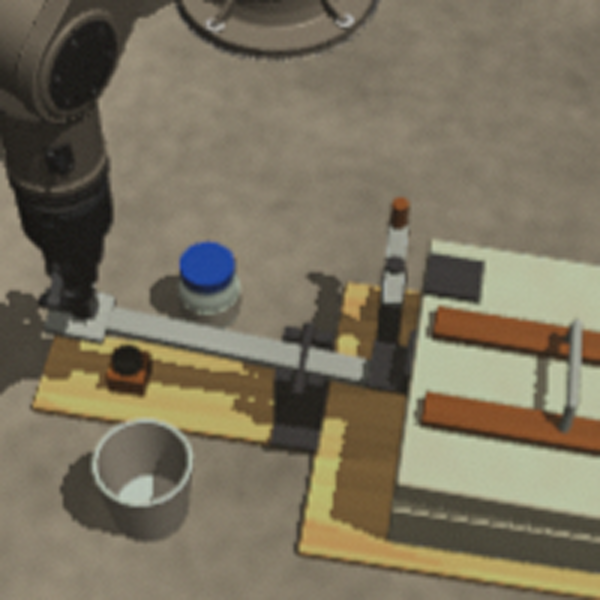

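The fingers press on the pad with about 8 N, the lever is turning, and the upper half is starting to lift. Continuing down.

```bash
python3 -m jog '8 0 0 0 0 0 0; 8 0 0 0 0 0 0; 8 0 0 0 0 0 0; 8 0 0 0 0 0 0; 8 0 0 0 0 0 0'; python3 -m jog '8 0 0 0 0 0 0; 6 0 0 0 0 0 0; 0 0 0 0 0 0 0'; python3 -m jog '4 0 0 0 0 0 0; 0 0 0 0 0 0 0';python3 - <<'E'
from h import *
snap('scene','s10')
a=cv2.imread('pics/s10.png')[130:330,225:425]; cv2.imwrite('pics/s10c.png',cv2.resize(a,None,fx=3,fy=3,interpolation=cv2.INTER_CUBIC))
E
```

```text
t: 10.2
eef_pos: [0.5501, -0.1956, 0.042]
tool_rot: [0.703, 0.087, 0.7, -0.089]
contact_force: [-1.9, -4.5, 8.9]
gripper_width: -0.001
t: 10.5
eef_pos: [0.5497, -0.1943, 0.0271]
tool_rot: [0.703, 0.087, 0.701, -0.088]
contact_force: [0.2, -3.8, 5.3]
gripper_width: 0.001
t: 10.7
eef_pos: [0.5501, -0.194, 0.0242]
tool_rot: [0.703, 0.087, 0.7, -0.087]
contact_force: [-2.5, -0.0, 14.0]
gripper_width: -0.002
```

View pics/s10c.png

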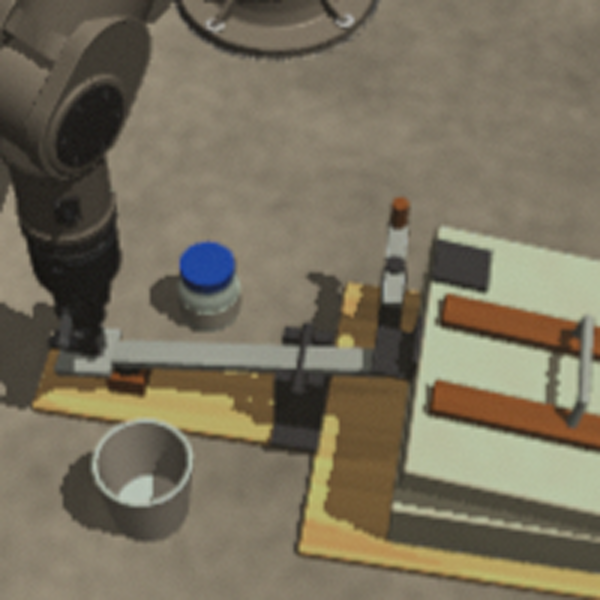

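```bash
for i in 1; do python3 -m jog '3 0 0 0 0 0 0; 0 0 0 0 0 0 0'; done; python3 -m jog '3 0 0 0 0 0 0; 0 0 0 0 0 0 0;0 0 0 0 0 0 0'; python3 -m jog '3 0 0 0 0 0 0; 0 0 0 0 0 0 0;0 0 0 0 0 0 0'
```

```text
t: 10.95
eef_pos: [0.5504, -0.194, 0.0235]
tool_rot: [0.703, 0.088, 0.7, -0.087]
contact_force: [-9.1, 4.1, 39.1]
gripper_width: -0.003
t: 11.25
eef_pos: [0.5506, -0.1939, 0.0229]
tool_rot: [0.704, 0.089, 0.7, -0.086]
contact_force: [-17.2, 7.0, 63.9]
gripper_width: 0.001
t: 11.55
eef_pos: [0.5508, -0.1939, 0.0225]
tool_rot: [0.704, 0.09, 0.699, -0.086]
contact_force: [-25.4, 11.7, 91.3]
gripper_width: 0.002
```

It is on the stop: about 9 N more per mm commanded. I'll ease off to a moderate hold and verify.

```bash
python3 -m jog '-7 0 0 0 0 0 0; 0 0 0 0 0 0 0;0 0 0 0 0 0 0'; python3 - <<'E'
from h import *
snap('scene','s11');snap('top','t11')
a=cv2.imread('pics/s11.png')[130:330,225:425]; cv2.imwrite('pics/s11c.png',cv2.resize(a,None,fx=3,fy=3,interpolation=cv2.INTER_CUBIC))
a=cv2.imread('pics/s11.png')[215:275,230:350]; cv2.imwrite('pics/s11d.png',cv2.resize(a,None,fx=6,fy=6,interpolation=cv2.INTER_CUBIC))
E
```

```text
t: 11.85
eef_pos: [0.5505, -0.1939, 0.0238]
tool_rot: [0.703, 0.088, 0.7, -0.087]
contact_force: [-6.8, 0.5, 29.1]
gripper_width: 0.001
```

View pics/s11d.png

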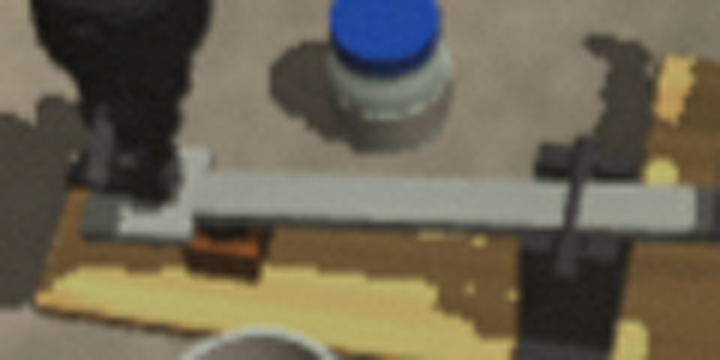

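View pics/s11c.png

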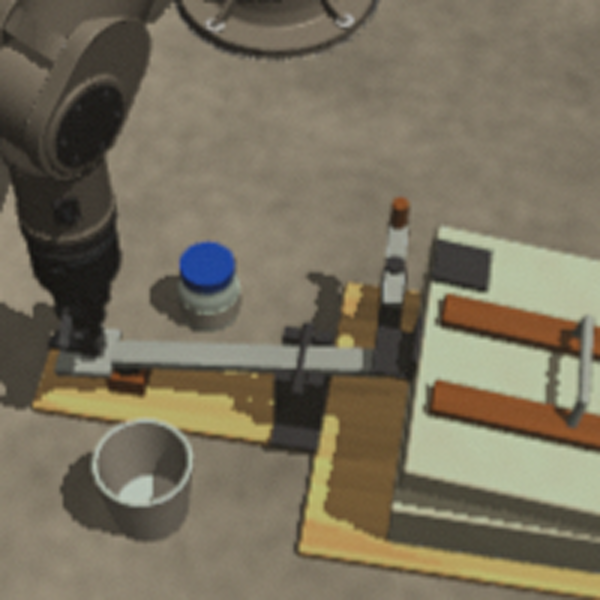

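```bash
python3 - <<'E'
from h import *
f=lambda x,y:(x/6+230-.4,y/6+215-.4)
d=np.load('pics/s11.npy');d0=np.load('pics/scene0.npy')
for x,y in [(150,222),(180,222),(188,190),(200,165),(130,228),(240,192),(350,200),(450,203),(540,207),(650,212)]: print((x,y),P('scene',d,*f(x,y)))
# plaster-top plane before/after
def slope(d):
    pts=np.array([P('scene',d,u,v) for v in range(218,300,2) for u in range(372,450,2)])
    m=(pts[:,2]>.09)&(pts[:,2]<.2)
    ey=np.array([.2,.98]);A=pts[m]; 
    # robust plane fit
    w=np.ones(len(A),bool)
    for _ in range(12):
        X=np.c_[A[:,:2]@ey,A[:,0]*.98-A[:,1]*.2,np.ones(len(A))]
        s=np.linalg.lstsq(X[w],A[w,2],rcond=None)[0]; r=A[:,2]-X@s; w=(r<.003)&(r>-.012)
    return s,w.sum()
print(slope(d0),slope(d))
E
```

```text
(150, 222) [ 0.567  -0.196   0.0538]
(180, 222) [ 0.5713 -0.1816  0.0592]
(188, 190) [ 0.5519 -0.1786  0.0565]
(200, 165) [ 0.539  -0.1732  0.0577]
(130, 228) [ 0.5718 -0.2046  0.0567]
(240, 192) [ 0.5558 -0.1545  0.0587]
(350, 200) [ 0.5716 -0.1034  0.0716]
(450, 203) [ 0.5768 -0.0583  0.0735]
(540, 207) [ 0.5904 -0.0183  0.0875]
(650, 212) [0.6006 0.0297 0.095 ]
(array([0.0025, 0.0003, 0.1077]), np.int64(928)) (array([-0.1379, -0.0046,  0.1732]), np.int64(938))
```

All checks agree: the upper half is at about 0.14 rad, the pad at about 0.056 m, the pin is in its saddle, and the press is about 29 N. Handing in.

```bash
python3 -m jog '0 0 0 0 0 0 0; 0 0 0 0 0 0 0'; python3 - <<'E'
from h import *
print(bot.hand_in())
E
```

```text
t: 12.15
eef_pos: [0.5505, -0.1939, 0.0238]
tool_rot: [0.703, 0.088, 0.7, -0.087]
contact_force: [-7.4, 1.9, 30.2]
gripper_width: -0.001
the job is handed in; nothing more can be done
None
```

I pushed the catch peg with shut fingers until the button lay along the mould's edge, then pressed the lever pad down onto its stop. The job was handed in at about 12.2 s, still holding the pad there; the station gave no verdict.

**Last checks from the camera and force sensor:**

| Check | Measured |
|---|---|
| Catch angle | about -1.5 rad, seen still along the edge after the press |
| Upper half | about 0.14 rad, from a plane fit to the plaster top |
| Pad height | about 56 mm |
| Press force | about 30 N upward, steady |
| Lever pin | still in its saddle notches by eye |
| Bystanders | jar and tub looked unmoved in the last picture; the rest were not checked after the press began |

**Problems on the way:**
- **First push missed:** the fingers passed over the peg without touching it. The camera showed the fingertips about 42 mm higher than the reported tool height. I went by the camera for heights after that, and the second push worked.
- **Pressed too hard briefly:** the force on the stop rose to about 91 N vertically, about 95 N in all, under the 120 N wrist limit. I then eased it back to about 30 N.

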